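# Lock the tray tower with a worm-drive band clamp

### The job

Slide the steel band clamp down over the barbed stub of the tray tower, with the plain tail opposite its key between the two ears, until it sits fully home and flat on the flange without ramming it. Then turn its wing key clockwise until the band is snug on the stub but not overtightened, let go, and leave everything else where it is.

Things in the scene. Friction and masses are not known exactly. Their poses are not given: they have to be found in the camera images.
- flange: Round grey plastic flange, 54 mm across, on the centre post of the two-tier grey tray tower. Origin: centre of its upper face (the seat), about 85 mm above the bench, z up, on the axis of the barbed stub. The upper tray's rim is 3 mm lower, 105 mm (x) and 90 mm (y) from the axis. It must not be pressed or knocked with more than 60 N.
- ears (a point): Midway between the tops of two small upright plastic ears on the flange's -x side, 37 mm from the stub's axis. Ears 8 mm high above the seat, 4 mm thick, 14 mm long, 22 mm clear between them (along y). The clamp's 18 mm wide tail lug drops between them; they stop the clamp twisting when the key is turned.
- stub: White plastic barbed stub standing upright on the flange, origin at the centre of the seat. 28 mm high: plain neck 30 mm across up to 15 mm, then two barbs 34 mm across at their lower lips (15 and 21 mm up), the upper one tapering to 26 mm across at the top.
- clamp_grip (a point): Loose steel worm-drive band clamp, 0.2 kg, bore upright. This point: on the bore's axis, 22 mm above the underside, midway between two upright flat finger tabs to hold it by. Tabs' outer faces 50 mm apart along its y; each tab 18 mm wide (x), 4 mm thick, top 30 mm above the underside. At +x the worm housing (23 to 51 mm out, 18 wide, 22 high), at -x a plain tail lug (to 42 mm out, 18 wide, 12 high).
- clamp_bore (a point): Centre of the band's underside. Band 12 mm high, 46 mm outside, 37 mm bore. Two sprung tongues in the bore (at +-y) drag over the barbs, so the band does not drop on by its weight: it needs roughly 5 to 16 N downwards, and is home when its underside stands on the seat.
- key_wing (a point): Middle of the upright wing of the clamp's key: 40 mm from the bore's axis along the clamp's +x, 47 mm above the underside. Wing 30 mm long along its own x, 14 mm thick along its own y, 22 mm high, on a thin vertical stem above the housing. Clockwise seen from above draws two shoes in on the stub's neck.
- key: The key as a whole; origin on its vertical axis, 25 mm below the wing's middle. Drag up to 0.12 N m either way. It was left at a chance angle, so the shoes reach the neck only after 0.2 to 1.5 rad of turning, to be found by feel; then the torque climbs by about 0.7 N m per rad. Snug is 0.25 N m, felt at rest with the key still held; under 0.19 is slack, over 0.32 too tight. Let go, it eases a little and then stays.
- shoe_a: Steel pressure shoe at the +x side of the bore, a small sprung pad half hidden in the housing, about 6 mm above the band's underside. The key drives it inwards. When snug each shoe bears on the neck with some 8 to 35 N; more than 42 N crushes the neck.
- shoe_b: The like shoe at the -x side; the two close together.
- tile_1: a loose matte white test tile, 50 x 50 x 6 mm, flat in the upper tray on the front-left of the stub. Not to be disturbed.
- tile_2: a second such tile, front-right of the stub. Not to be disturbed.
- stilt: three-armed white ceramic kiln stilt, 70 mm across, 18 mm high, on the bench near the clamp. Not to be disturbed.
- spatula: offset spatula lying on the bench. Not to be disturbed.
- pot: white lidded plastic pot, 72 mm across, 62 mm high, on the bench. Not to be disturbed.
- clip: flat dark magnetic clip, 50 x 28 mm, 15 mm high, on the bench. Not to be disturbed.
Not all that is in view belongs to the job. What is shaped like the part that bears clamp_grip but red is not meant.

How it is judged:
By the outcome, as a careful person would: the job done as asked, in the order asked, and still so for the second after the job is handed in, with the robot touching nothing.
It also fails if it takes over 72 s, if anything falls off the work surface, if the arm or the gripper's body presses on something with over 40 N, if the wrist force passes 120 N, or if a joint passes its speed limit or range.

### The arm

A 6-joint arm with a two-finger parallel gripper is mounted at the origin on the work surface. World frame = base frame: x ahead of the robot, y to its left, z up, the work surface at z = 0. Lengths are in m, angles in rad, forces in N, time in s.
With the tool pointing down it reaches from about 0.3 to 0.75 m from the base axis. Payload 8.5 kg.
Tool frame: the origin (TCP) lies at the very end of the fingers, on their centre line; the grasp point (between the pads) lies 19 mm behind it; y points along the fingers, x is the direction in which the jaws open and shut, and the axes are right-handed (so a half turn about y gives the same grasp; the last joint's range is limited). The gripper opens to 88 mm and grips with 3 to 60 N. Pads are 18 mm wide; open, the fingers measure 123 mm over their backs; the gripper's body (75 mm by 187 mm) begins 45 mm behind the grasp point.
Start: joints at [1.066, 0.381, 1.297, -0, 1.464, -0.215], TCP at [0.157, 0.527, 0.239] pointing down, gripper open.
Joint ranges: [-3.11, 3.11], [-0.89, 2.33], [0.22, 2.48], [-1.42, 4.56], [0.17, 2.85], [-2.88, 2.88]. Speed limits (rad/s): [2.39, 2.39, 3.14, 3.14, 3.14, 3.14].

### API

Orientations are given as a unit quaternion [w, x, y, z].
In Python, from workcell import monitor, imaging, order, finder gives the robot as it stands. The module is installed in compiled form; this text tells all that it offers.
- The arm moves only by the tool servo_tool, never from a script. Its argument "commands" is text: rows parted by semicolons, each of 7 numbers parted by spaces: the shift along the tool's x, y, z in mm, then the turn, a rotation vector about the tool's x, y, z in rad, then the opening, from -1 (shut) to 1 (fully open). A call has 1 to 20 rows; each row shifts and turns the commanded pose from where the row before left it, along the tool's axes as they then stand; what a row does not reach is not made up. A row lasts 1/12 s, in which the tool goes at most 41.7 mm and 7.16 degrees, less where a joint would pass 70% of its speed; a pose out of reach is approached as far as the arm can. A call is refused whole if a number of a shift passes 41.7 or a number of a turn 0.125, either way. A call with a gripper value outside its range is refused whole. The fingers move at their own pace and stop on an object; "squeeze" is the grip in N (left out, the last holds). Time passes only in rows, so rows that do not move let the fingers close. It gives the time, the measured TCP pose, the force and the opening at its end, in the units of the state.
- monitor.state(): the state, without advancing time (a new reading comes with each control period).
- imaging.capture(name): name is "side" or "top"; returns a dict with "pixels" (420x560x3 uint8, red, green, blue), "fx", "fy", "cx", "cy" (pixels), "rvec" (rotation vector, rad) and "tvec" (3), from world to camera coordinates, as OpenCV has them. Camera axes: x right, y down, z forward; pixel columns grow to the right and rows downward; lengths in m; the calibration is good to about 2 mm. A picture is of the moment at which its call begins. There is no depth.
- order.sign_off(): hands the job in, once; it reports no verdict.
Trained networks look in a picture, given as the dict that the camera call returned (one of the last four; its "shot" number tells which), for a name from the list of things; names that differ only in an ending like _2 or _b are one class to them, and where a whole thing is asked for, a point or a joint stands for the part that bears it (a point fixed in the world has none). Each returns a list of dicts, best first, with "conf" (0 to 1); they miss things now and then, are a little off and sometimes report something else, mostly with a low value. They report only what shows in the picture. A call takes as long as a camera call. They do not tell look-alikes from the thing itself.
- finder.silhouettes(picture, name): "region" (420x560 bool, what is visible of it) and "pixel" ([column, row] in pixels, amid what is visible of it).
The state is a dict: "time_s": time; "joint_pos": joint angles; "joint_velocities": joint speeds; "tau": joint torques, N m; "eef_pos": TCP position; "orientation": TCP orientation; "force": force on the tool from outside, world axes, zero at the start; "moment": the same for the moment, N m; "grip_width": finger opening in m.
Only numpy, scipy, OpenCV 4.12 (cv2) and the standard library are available. Lean on these libraries where they do the work, as an engineer would, in place of code of your own. Each camera call takes 0.05 s, during which the arm holds its last target. There are 200 camera calls.

## Working session

There is one attempt and no reset: what is moved stays moved. The work goes in short steps, Python scripts to look and compute and a tool call to move; the robot and the scene stay as the last step left them, time stands still between calls to the robot, and variables do not carry over. Pictures are saved under pics/ and viewed, about 8 in all and at most 12, crops included, and the job is handed in when it is done.

Besides the shell and the picture viewer there is one more tool, called after "Emit:" as name(argument=value, ...), one argument or row to a line, values as JSON. servo_tool: Moves the arm, as the interface text tells. Its arguments: {"type":"object","properties":{"commands":{"type":"string"},"squeeze":{"type":"number"}},"required":["commands"]}

```bash
mkdir -p pics; python3 - <<'E'
from workcell import monitor, imaging, finder
import cv2,numpy as np
s=monitor.state(); print({k:np.round(v,3).tolist() for k,v in s.items()})
for n in("top","side"):
    p=imaging.capture(n); cv2.imwrite(f"pics/{n}0.png",p["pixels"][:,:,::-1])
    print(n,p["fx"],p["fy"],p["cx"],p["cy"],np.round(p["rvec"],4),np.round(p["tvec"],4))
    for t in("clamp_grip","key","stub","flange","shoe_a","ears","key_wing","clamp_bore"):
        try: print(t,[(round(d["conf"],2),np.round(d["pixel"]).tolist(),int(d["region"].sum())) for d in finder.silhouettes(p,t)])
        except Exception as e: print(t,e)
E
```

```text
{'time_s': 0.0, 'joint_pos': [1.066, 0.381, 1.298, 0.0, 1.464, -0.215], 'joint_velocities': [0.002, -0.001, 0.001, -0.001, -0.002, -0.003], 'tau': [0.0, -43.793, -22.456, 0.071, 0.035, -0.0], 'eef_pos': [0.157, 0.527, 0.238], 'orientation': [-0.567, 0.567, 0.422, -0.423], 'force': [-0.181, -0.245, 0.67], 'moment': [0.071, -0.04, 0.035], 'grip_width': 0.088}
top 527.5488628846177 527.5488628846177 282.51130156219335 198.8092811796708 [ 2.116  -2.1463  0.2082] [-0.1004  0.6007  1.0389]
clamp_grip [(0.95, [160.0, 199.0], 581), (0.74, [139.0, 149.0], 553), (0.19, [353.0, 241.0], 580)]
key [(0.71, [138.0, 137.0], 153)]
stub [(0.69, [327.0, 206.0], 231)]
flange [(0.88, [327.0, 217.0], 528)]
shoe_a []
ears [(0.6, [330.0, 220.0], 459)]
key_wing [(0.63, [139.0, 137.0], 142), (0.48, [164.0, 184.0], 145)]
clamp_bore [(0.87, [136.0, 150.0], 583), (0.67, [163.0, 200.0], 542)]
side 427.66859681751595 427.66859681751595 281.1415842299818 207.8997623363713 [ 2.0804 -0.2725  0.1801] [-0.6179  0.074   1.1274]
clamp_grip [(0.56, [261.0, 179.0], 342), (0.5, [283.0, 171.0], 299)]
key [(0.55, [263.0, 175.0], 77)]
stub [(0.71, [275.0, 218.0], 213), (0.17, [289.0, 189.0], 108)]
flange [(0.51, [270.0, 224.0], 238)]
shoe_a [(0.21, [266.0, 222.0], 217)]
ears [(0.8, [265.0, 221.0], 217)]
key_wing [(0.63, [295.0, 164.0], 67), (0.5, [268.0, 175.0], 68)]
clamp_bore [(0.6, [260.0, 182.0], 301)]
```

```bash
python3 - <<'E'
import cv2,numpy as np
t=cv2.imread("pics/top0.png");s=cv2.imread("pics/side0.png")
a=cv2.resize(t[100:260,90:250],(400,400),interpolation=cv2.INTER_CUBIC)
b=cv2.resize(t[140:300,240:400],(400,400),interpolation=cv2.INTER_CUBIC)
cv2.imwrite("pics/crop0.png",np.hstack([a,b]))
cv2.imwrite("pics/side_crop0.png",cv2.resize(s[130:280,180:380],(800,600),interpolation=cv2.INTER_CUBIC))
E
```

```text
(no output)
```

View pics/top0.png

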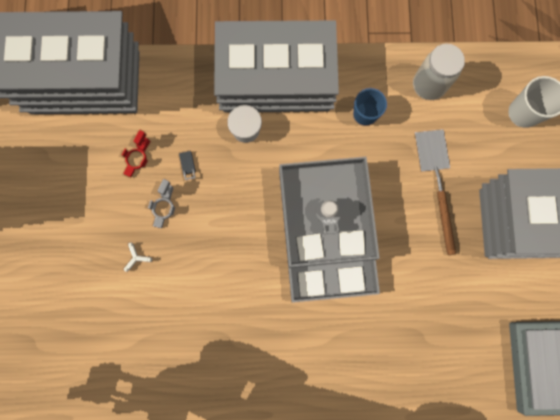

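View pics/crop0.png

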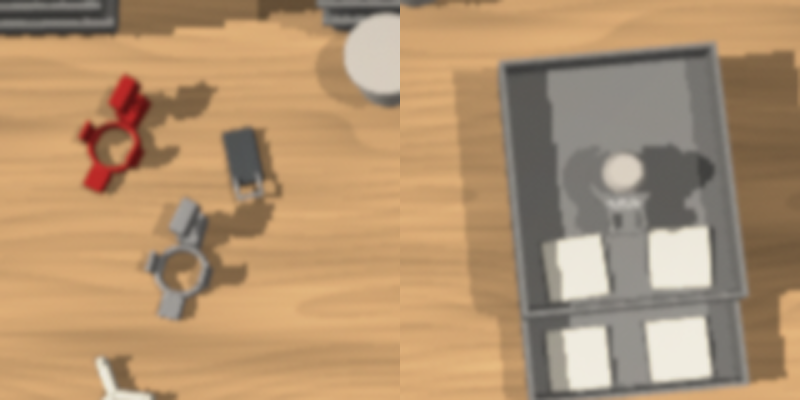

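View pics/side_crop0.png

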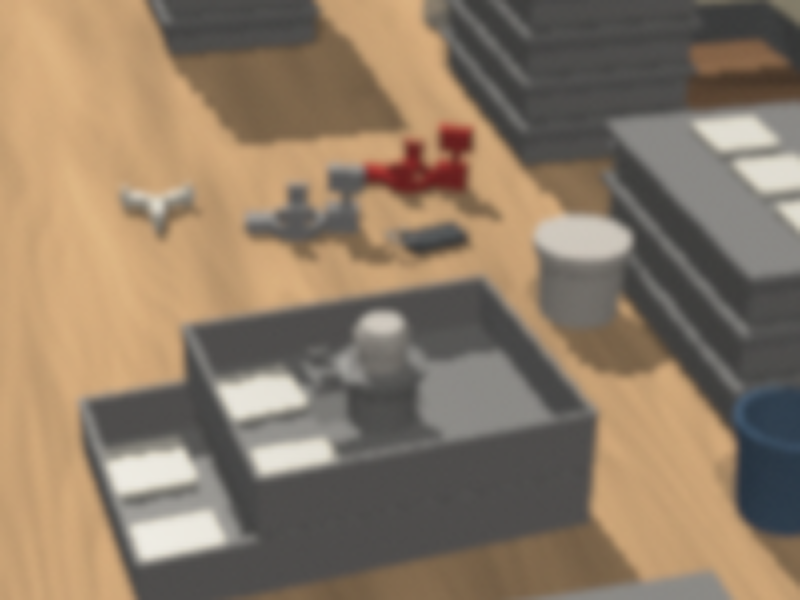

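The grey clamp at top-view (163,207) is the one meant. The look-alikes are the red clamp at (137,152) and the dark clip at (188,160). In the crop, the grey clamp's wing is at about (164,187) and its tail at (158,223). The stub is at (329,209), with its ears toward the image bottom at about (331,227). Next I'll fit the poses with a model.

```bash
cat > h.py <<'E'
import numpy as np,cv2
from scipy.optimize import minimize
def K(p): return np.array([[p["fx"],0,p["cx"]],[0,p["fy"],p["cy"]],[0,0,1.]])
def proj(p,X): return cv2.projectPoints(np.float64(X).reshape(-1,3),np.array(p["rvec"]),np.array(p["tvec"]),K(p),None)[0].reshape(-1,2)
def back(p,uv,z):
    R=cv2.Rodrigues(np.array(p["rvec"]))[0];c=-R.T@np.array(p["tvec"]).ravel()
    d=R.T@np.linalg.inv(K(p))@np.array([*uv,1.]);return c+d*(z-c[2])/d[2]
def box(x0,x1,y0,y1,z0,z1): return np.array([[x,y,z] for x in(x0,x1) for y in(y0,y1) for z in(z0,z1)])/1000.
def clampmask(p,x,y,yaw,z=0,ka=0,S=4):
    "supersampled silhouette of clamp at bore underside x,y,z; returns float coverage"
    m=np.zeros((420*S,560*S),np.uint8);c,s=np.cos(yaw),np.sin(yaw);R=np.array([[c,-s,0],[s,c,0],[0,0,1]])
    def P(q): return np.round((proj(p,q@R.T+[x,y,z])+.5)*S-.5).astype(np.int32)
    t=np.linspace(0,2*np.pi,48,endpoint=False)
    def cyl(r,a,b): return np.array([[r*np.cos(u),r*np.sin(u),h] for u in t for h in(a,b)])/1000
    cv2.fillConvexPoly(m,cv2.convexHull(P(cyl(23,0,12))),1)
    lo=np.zeros_like(m);hi=np.zeros_like(m)
    ring=lambda h:P(np.array([[18.5*np.cos(u),18.5*np.sin(u),h] for u in t])/1000)
    cv2.fillConvexPoly(lo,ring(0),1);cv2.fillConvexPoly(hi,ring(12),1);m[(lo&hi)>0]=0
    ck,sk=np.cos(ka),np.sin(ka);w=box(-15,15,-7,7,36,58)@np.array([[ck,-sk,0],[sk,ck,0],[0,0,1]]).T+[.040,0,0]
    for b in(box(23,51,-9,9,0,22),box(-42,-22,-9,9,0,12),box(-9,9,21,25,0,30),box(-9,9,-25,-21,0,30),box(37,43,-3,3,20,38),w):
        cv2.fillConvexPoly(m,cv2.convexHull(P(b)),1)
    return cv2.resize(m.astype(np.float32),(560,420),interpolation=cv2.INTER_AREA)
E
python3 - <<'E'
from h import *
from workcell import imaging
ps={n:imaging.capture(n) for n in("top","side")}
T,S=ps["top"],ps["side"]
g={}
for n,p in ps.items():
    px=p["pixels"].astype(float); d=px[...,2]-px[...,0]  # B-R
    m=np.clip((d+45)/50,0,1); g[n]=m
    cv2.imwrite(f"pics/m_{n}.png",(m*255).astype(np.uint8))
    print(n,px[208,163] if n=="top" else px[178,262], px[230,120] if n=="top" else px[165,200], px[222,158] if n=="top" else 0)
b0=back(T,(163.2,208),.012);w0=back(T,(164.4,187.2),.055);print("bore",b0,"wing",w0)
yaw0=np.arctan2(*(w0-b0)[[1,0]]);print("yaw0",yaw0)
# tower: rim corners z=.082
cr=np.array([[500,62],[717,44],[747,297],[525,313]])-[400,0];cr=cr/2.5+[240,140]-.3
C=np.array([back(T,c,.082) for c in cr]);print(C.round(4));print("centre",C.mean(0),"sides",np.linalg.norm(C-np.roll(C,1,0),axis=1))
print("stubtop",back(T,(328.7,208.5),.113))
x=((C[0]-C[3])+(C[1]-C[2]));print("tower x yaw",np.arctan2(x[1],x[0]))
for n in("tile","stilt","spatula","pot","clip"): pass
print("tile px->",[back(T,c,.03).round(3).tolist() for c in((312,247),(352,243))])
print("stub side proj",proj(S,[[*C.mean(0)[:2],.113],[*C.mean(0)[:2],.085]]))
print("stilt",back(T,(136,257),.018),"clip",back(T,(188,162),.015))
E
```

```text
top [151. 119.  82.] [206. 162. 112.] [158. 155. 151.]
side [172. 143. 112.] [207. 167. 122.] 0
bore [0.59059216 0.14685973 0.012     ] wing [0.62711423 0.13624229 0.055     ]
yaw0 -0.28291517106913977
[[ 0.6659 -0.1039  0.082 ]
 [ 0.6789 -0.2827  0.082 ]
 [ 0.4713 -0.2974  0.082 ]
 [ 0.4612 -0.1208  0.082 ]]
centre [ 0.56931101 -0.2011787   0.082     ] sides [0.20534978 0.17924296 0.20813342 0.1768959 ]
stubtop [ 0.56811552 -0.19834274  0.113     ]
tower x yaw 0.07643754307254455
tile px-> [[0.501, -0.169, 0.03], [0.508, -0.253, 0.03]]
stub side proj [[275.46025835 210.19544936]
 [275.35055714 220.01590427]]
stilt [0.48609029 0.19980066 0.018     ] clip [0.69089827 0.09498545 0.015     ]
```

```bash
python3 - <<'E'
from h import *
from workcell import imaging
ps={n:imaging.capture(n) for n in("top","side")}
roi={"top":(slice(175,240),slice(140,185)),"side":(slice(165,196),slice(236,272))}
g={}
for n,p in ps.items():
    px=p["pixels"].astype(float);d=px[...,2]-px[...,0];g[n]=np.clip((d+65)/45,0,1) if n=="top" else np.clip((d+65)/45,0,1)
    red=(px[...,0]-px[...,1]>70);g[n][red]=0
def cost(v,names):
    x,y,yaw,ka=v[:4]
    c=0
    for n in names:
        m=cv2.GaussianBlur(clampmask(ps[n],x,y,yaw,0,ka),(0,0),.8);r=roi[n];c+=((m[r]-g[n][r])**2).sum()
    return c
for names in(("top",),("side",),("top","side")):
    best=None
    for ka in(-1.2,-.6,0,.6,1.2):
        v=np.array([.588,.1469,-.28,ka]);sx=np.vstack([v]+[v+d for d in np.diag([.006,.006,.15,.4])])
        o=minimize(cost,v,args=(names,),method="Nelder-Mead",options=dict(initial_simplex=sx,maxiter=160,xatol=1e-4,fatol=.01))
        if best is None or o.fun<best.fun: best=o
        print(names,ka,o.fun.round(2),o.x.round(4))
    b=best
im=[]
for n in("top","side"):
    p=ps[n]["pixels"][:,:,::-1].copy();m=clampmask(ps[n],*b.x[:3],0,b.x[3]);r=roi[n]
    q=p[r].copy();e=cv2.resize(q,(400,560) if n=="top" else (400,344),interpolation=cv2.INTER_CUBIC)
    mm=cv2.resize(m[r],(e.shape[1],e.shape[0]),interpolation=cv2.INTER_LINEAR)>.5
    cs,_=cv2.findContours(mm.astype(np.uint8),cv2.RETR_LIST,cv2.CHAIN_APPROX_NONE);cv2.drawContours(e,cs,-1,(0,255,0),1)
    im.append(cv2.copyMakeBorder(e,0,560-e.shape[0],0,0,cv2.BORDER_CONSTANT))
cv2.imwrite("pics/fit.png",np.hstack(im))
E
```

```text
('top',) -1.2 27.76 [ 0.5912  0.1493 -0.2494 -0.1537]
('top',) -0.6 26.88 [ 0.5911  0.1491 -0.2611 -0.1732]
('top',) 0 26.74 [ 0.5911  0.1491 -0.2595 -0.1788]
('top',) 0.6 26.47 [ 0.591   0.1491 -0.2598 -0.1987]
('top',) 1.2 66.12 [ 0.5912  0.1488 -0.2668  1.3841]
('side',) -1.2 10.04 [ 0.5895  0.146  -0.308  -0.8445]
('side',) -0.6 10.8 [ 0.5897  0.1456 -0.2687 -0.4135]
('side',) 0 9.86 [ 0.5897  0.1454 -0.2639  0.0236]
('side',) 0.6 13.0 [ 0.5899  0.1454 -0.2805  0.7835]
('side',) 1.2 12.62 [ 0.59    0.1459 -0.2551  0.8337]
('top', 'side') -1.2 42.58 [ 0.5908  0.1488 -0.2505 -0.0847]
('top', 'side') -0.6 43.41 [ 0.591   0.1488 -0.2484 -0.1537]
('top', 'side') 0 41.52 [ 0.5907  0.1492 -0.2644 -0.1049]
('top', 'side') 0.6 42.53 [ 0.5907  0.149  -0.2603  0.0171]
('top', 'side') 1.2 82.47 [ 0.5913  0.1488 -0.2523  0.9784]
```

View pics/fit.png

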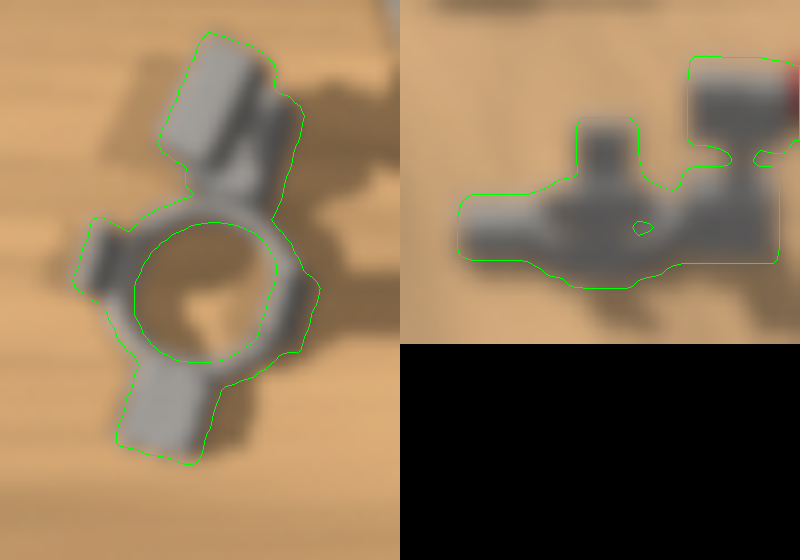

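The fit agrees with the picture. Clamp bore is at (0.5908, 0.1487) with yaw -0.26. The tower is at (0.569, -0.200) with yaw 0.076, so its ears face the robot. I'll add a helper that gives deltas in tool axes.

```bash
cat > d.py <<'E'
# usage: d.py x y z azimuth_of_tool_x -> delta in tool axes (mm), turn about tool y for pointing down
import sys,numpy as np
from scipy.spatial.transform import Rotation as Ro
from workcell import monitor
def delta(t,az):
    s=monitor.state();q=s["orientation"];R=Ro.from_quat([q[1],q[2],q[3],q[0]])
    D=R.inv().apply(np.array(t)-s["eef_pos"])*1000
    T=np.column_stack([[np.cos(az),np.sin(az),0],[0,0,-1],[-np.sin(az),np.cos(az),0]])
    rv=(R.inv()*Ro.from_matrix(T)).as_rotvec()
    print("shift",D.round(1),"turn",rv.round(4),"pos",np.round(s["eef_pos"],4),"F",np.round(s["force"],1),"M",np.round(s["moment"],3),"w",round(s["grip_width"],4),"t",round(s["time_s"],2),"q",np.round(s["joint_pos"],2))
if __name__=="__main__":
    a=list(map(float,sys.argv[1:]));delta(a[:3],a[3])
E
python3 d.py .5908 .1487 .13 1.311
```

```text
shift [-238.7  108.7 -523.7] turn [-0.   -0.03 -0.  ] pos [0.1571 0.5271 0.2387] F [-0.4 -0.1 -0.1] M [ 0.032 -0.037 -0.   ] w 0.088 t 1.1 q [ 1.07  0.38  1.3   0.    1.46 -0.22]
```

Emit:
servo_tool(
  commands="-7 0 -15 0 0 0 1;-13.3 5 -29 0 0 0 1;-13.3 6 -29 0 0 0 1;-13.3 6 -29 0 0 0 1;-13.3 6 -29 0 0 0 1;-13.3 6 -29 0 0 0 1;-13.3 6 -29 0 0 0 1;-13.3 6 -29 0 0 0 1;-13.3 6 -29 0 0 0 1;-13.3 6 -29 0 0 0 1;-13.3 6 -29 0 0 0 1;-13.3 6 -29 0 0 0 1;-13.3 6 -29 0 0 0 1;-13.3 6 -29 0 0 0 1;-13.3 6 -29 0 0 0 1;-13.3 6 -29 0 0 0 1;-13.3 6 -29 0 0 0 1;-13.3 6 -29 0 0 0 1;-5 0 -15 0 -0.03 0 1;0 0 0 0 0 0 1",
  squeeze=20,
)

```text
time_s: 2.77
eef_pos: [0.5925, 0.147, 0.1369]
orientation: [-0.561, 0.561, 0.43, -0.43]
force: [-0.9, 0.4, -0.2]
grip_width: 0.0883
```

```bash
python3 d.py .5908 .1487 .004 1.311
```

```text
shift [  1.2 132.9   2.1] turn [ 0.0003 -0.002  -0.0003] pos [0.5925 0.147  0.1369] F [-0.9  0.4 -0.2] M [-0.001 -0.038  0.023] w 0.0883 t 2.77 q [ 0.05  0.57  1.28 -0.    1.29 -1.26]
```

Emit:
servo_tool(
  commands="1.2 10 2.1 0 -0.002 0 1;0 15 0 0 0 0 1;0 15 0 0 0 0 1;0 15 0 0 0 0 1;0 15 0 0 0 0 1;0 15 0 0 0 0 1;0 15 0 0 0 0 1;0 13 0 0 0 0 1;0 9 0 0 0 0 1;0 5 0 0 0 0 1;0 4 0 0 0 0 1;0 0 0 0 0 0 1",
)

```text
time_s: 3.77
eef_pos: [0.5881, 0.1515, 0.0064]
orientation: [0.56, -0.56, -0.431, 0.432]
force: [-0.7, -0.8, 0.9]
grip_width: 0.0881
```

```bash
python3 d.py .5908 .1487 .004 1.311
```

```text
shift [-2.   2.4 -3.3] turn [-0.0006  0.0023 -0.0002] pos [0.5881 0.1515 0.0064] F [-0.7 -0.8  0.9] M [-0.013 -0.022 -0.027] w 0.0881 t 3.77 q [ 0.06  0.72  1.42  0.    1.   -1.26]
```

Emit:
servo_tool(
  commands="-2 2 -3.3 0 0 0 1;0 0 0 0 0 0 1;0 0 0 0 0 0 1;0 0 0 0 0 0 1",
)

```text
time_s: 4.1
eef_pos: [0.5915, 0.1483, 0.0051]
orientation: [-0.56, 0.56, 0.432, -0.431]
force: [-0.3, -0.0, -0.1]
grip_width: 0.0882
```

```bash
python3 d.py .5908 .1487 .004 1.311
```

```text
shift [0.3 1.1 0.8] turn [0.0006 0.0018 0.0002] pos [0.5915 0.1483 0.0051] F [-0.3 -0.  -0.1] M [ 0.015 -0.03  -0.029] w 0.0882 t 4.1 q [ 0.05  0.73  1.41 -0.    1.   -1.26]
```

Emit:
servo_tool(
  commands="0 0 0.8 0 0 0 0.2;0 0 0 0 0 0 0.1;0 0 0 0 0 0 0;0 0 0 0 0 0 -0.2;0 0 0 0 0 0 -1;0 0 0 0 0 0 -1;0 0 0 0 0 0 -1;0 0 0 0 0 0 -1",
  squeeze=12,
)

```text
time_s: 4.77
eef_pos: [0.5905, 0.1485, 0.0048]
orientation: [-0.56, 0.56, 0.432, -0.432]
force: [-0.6, 0.4, 0.1]
grip_width: 0.0501
```

Emit:
servo_tool(
  commands="0 0 0 0 0 0 -1;0 0 0 0 0 0 -1;0 0 0 0 0 0 -1",
  squeeze=40,
)

```text
time_s: 5.02
eef_pos: [0.5905, 0.1486, 0.0048]
orientation: [-0.56, 0.56, 0.432, -0.432]
force: [0.6, -0.0, 0.7]
grip_width: 0.0497
```

```bash
python3 d.py .5908 .1487 .204 1.311
```

```text
shift [   0.2 -199.2   -0.3] turn [0.    0.002 0.   ] pos [0.5905 0.1486 0.0048] F [ 0.6 -0.   0.7] M [-0.033  0.033  0.047] w 0.0497 t 5.02 q [ 0.05  0.73  1.41 -0.    1.   -1.26]
```

Emit:
servo_tool(
  commands="0 -3 0 0 0 0 -1;0 -8 0 0 0 0 -1;0 -16 0 0 0 0 -1;0 -20 0 0 0 0 -1;0 -20 0 0 0 0 -1;0 -20 0 0 0 0 -1;0 -20 0 0 0 0 -1;0 -20 0 0 0 0 -1;0 -20 0 0 0 0 -1;0 -20 0 0 0 0 -1;0 -16 0 0 0 0 -1;0 -8 0 0 0 0 -1;0 -4 0 0 0 0 -1;0 0 0 0 0 0 -1;0 0 0 0 0 0 -1",
)

```text
time_s: 6.27
eef_pos: [0.5901, 0.1485, 0.1989]
orientation: [0.56, -0.56, -0.431, 0.432]
force: [0.4, -0.0, -2.4]
grip_width: 0.0497
```

```bash
python3 d.py .5693 -.2005 .200 1.647
```

```text
shift [-342.8   -1.   -68.9] turn [-1.50e-03 -3.34e-01 -2.00e-04] pos [0.5901 0.1485 0.1989] F [ 0.4 -0.  -2.4] M [ 0.016  0.062 -0.029] w 0.0497 t 6.27 q [ 0.05  0.51  1.19  0.    1.44 -1.26]
```

Emit:
servo_tool(
  commands="-10 0 -2 0 0 0 -1;-22 0 -4.5 0 0 0 -1;-26 0 -5.2 0 0 0 -1;-26 0 -5.2 0 0 0 -1;-26 0 -5.2 0 0 0 -1;-26 0 -5.2 0 0 0 -1;-26 0 -5.2 0 0 0 -1;-26 0 -5.2 0 0 0 -1;-26 0 -5.2 0 0 0 -1;-26 0 -5.2 0 0 0 -1;-26 0 -5.2 0 0 0 -1;-26 0 -5.2 0 0 0 -1;-26 0 -5.2 0 0 0 -1;-18 0 -4 0 0 0 -1;-7 0 -1.2 0 0 0 -1;0 0 0 0 -0.084 0 -1;0 0 0 0 -0.085 0 -1;0 0 0 0 -0.085 0 -1;0 0 0 0 -0.08 0 -1;0 0 0 0 0 0 -1",
)

```text
time_s: 7.93
eef_pos: [0.5693, -0.2002, 0.1991]
orientation: [0.48, -0.479, -0.519, 0.52]
force: [-0.1, 0.3, -3.8]
grip_width: 0.0496
```

Emit:
servo_tool(
  commands="0 0 0 0 0 0 -1;0 0 0 0 0 0 -1",
)

```text
time_s: 8.1
eef_pos: [0.5695, -0.2004, 0.1995]
orientation: [0.481, -0.481, -0.518, 0.518]
force: [-0.1, 0.2, -1.4]
grip_width: 0.0496
```

```bash
python3 d.py .5693 -.2005 .150 1.647; python3 - <<'E'
from workcell import imaging
import cv2,numpy as np
t=imaging.capture("top")["pixels"][:,:,::-1];s=imaging.capture("side")["pixels"][:,:,::-1]
a=cv2.resize(t[130:290,260:400],(525,600),interpolation=cv2.INTER_CUBIC)[:, :400]
b=cv2.resize(s[150:270,230:310],(400,600),interpolation=cv2.INTER_CUBIC)
cv2.imwrite("pics/hover.png",np.hstack([a,b]))
E
```

```text
shift [-0.1 49.5  0.2] turn [-0.0005 -0.0021  0.0004] pos [ 0.5695 -0.2004  0.1995] F [-0.1  0.2 -1.4] M [ 0.004  0.008 -0.029] w 0.0496 t 8.1 q [-0.53  0.5   1.21 -0.    1.43 -2.18]
```

View pics/hover.png

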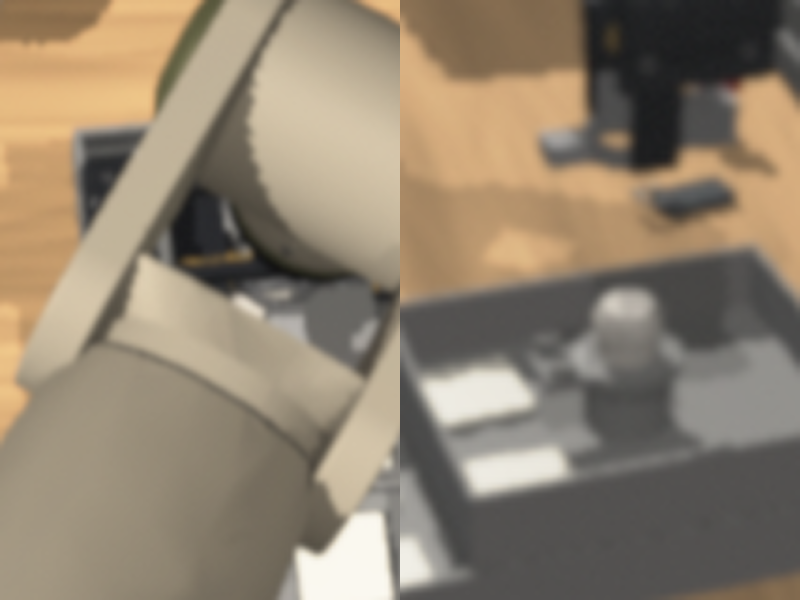

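Side view: the clamp is held level with its tail toward the ears. The stub is clear below at about (275,216). The arm blocks the top view. I'll refine the stub axis from the first pictures.

```bash
python3 - <<'E'
from h import *
from workcell import imaging
t=np.linspace(0,2*np.pi,48,endpoint=False)
def circ(x,y,r,z): return np.array([[x+r*np.cos(u)/1000,y+r*np.sin(u)/1000,z] for u in t])
def sub(p,polys,S=8):
    m=np.zeros((420*S,560*S),np.uint8)
    for q in polys: cv2.fillConvexPoly(m,cv2.convexHull(np.round((proj(p,q)+.5)*S-.5).astype(np.int32)),1)
    return cv2.GaussianBlur(cv2.resize(m.astype(np.float32),(560,420),interpolation=cv2.INTER_AREA),(0,0),.8)
for n,r in(("top",(slice(198,220),slice(316,342))),("side",(slice(200,221),slice(262,290)))):
    p=imaging.capture(n);im=cv2.imread(f"pics/{n}0.png").astype(float)[...,2]
    g=im[r];print(n,g[::4,::4].round().astype(int).tolist() if n=="top" else "")
    def cost(v):
        m=sub(p,[np.vstack([circ(*v,13,.113),circ(*v,17,.106)]),np.vstack([circ(*v,15,.106),circ(*v,17,.100)])])[r]
        A=np.column_stack([m.ravel(),np.ones(m.size)]);c,res,_,_=np.linalg.lstsq(A,g.ravel(),rcond=None);return res[0]/100
    def cost1(v):
        m=sub(p,[circ(*v,13,.113)])[r];A=np.column_stack([m.ravel(),np.ones(m.size)]);return np.linalg.lstsq(A,g.ravel(),rcond=None)[1][0]/100
    for c in(cost,cost1):
        o=minimize(c,[.569,-.2],method="Nelder-Mead",options=dict(initial_simplex=[[.569,-.2],[.575,-.2],[.569,-.194]],xatol=1e-4));print(n,o.x.round(4),round(o.fun,1))
T=imaging.capture("top");S=imaging.capture("side")
# epipolar: stub top centre from both views
for c in((.569,-.2005),):
    print("top px",proj(T,[[*c,.113],[*c,.085]]).round(1).tolist(),"side",proj(S,[[*c,.113],[*c,.085]]).round(1).tolist())
# rim lines from gray edges in top0 at sub-pixel: sample across each rim outer edge
im=cv2.imread("pics/top0.png").astype(float);d=im[...,2]-im[...,0]
def fit(v,full=False):
    x,y,a=v;R=np.array([[np.cos(a),-np.sin(a)],[np.sin(a),np.cos(a)]]);q=np.array([[105,90],[105,-90],[-105,-90],[-105,90]])/1000@R.T+[x,y]
    q=np.column_stack([q,np.full(4,.082)]);m=sub(T,[q],4)
    rr=(slice(150,255),slice(270,390));w=np.ones((420,560));
    k=d<25
    return ((m[rr]-k[rr])**2).sum()
o=minimize(fit,[.569,-.2,.076],method="Nelder-Mead",options=dict(initial_simplex=[[.569,-.2,.076],[.575,-.2,.076],[.569,-.194,.076],[.569,-.2,.12]],xatol=1e-4));print("tray",o.x.round(4),o.fun)
E
```

```text
top [[132, 140, 145, 144, 144, 136, 117], [119, 123, 158, 196, 181, 102, 91], [119, 131, 211, 218, 218, 169, 91], [119, 140, 212, 218, 218, 168, 92], [129, 121, 180, 197, 177, 105, 92], [120, 141, 140, 151, 152, 142, 101]]
top [ 0.5701 -0.1985] 2198.2
top [ 0.5687 -0.1982] 2055.0
side 
side [ 0.5695 -0.1962] 7914.8
side [ 0.5675 -0.203 ] 6930.9
top px [[329.8, 208.0], [328.4, 210.3]] side [[275.3, 210.1], [275.2, 219.9]]
tray [ 0.5672 -0.1998  0.0804] 102.54007720947266
```

Emit:
servo_tool(
  commands="1.4 6 0.5 0 -0.003 0 -1;0 14 0 0 0 0 -1;0 16 0 0 0 0 -1;0 16 0 0 0 0 -1;0 12 0 0 0 0 -1;0 7 0 0 0 0 -1;0 3.5 0 0 0 0 -1;0 1 0 0 0 0 -1;0 0 0 0 0 0 -1;0 0 0 0 0 0 -1",
  squeeze=50,
)

```text
time_s: 9.23
eef_pos: [0.5693, -0.1995, 0.1249]
orientation: [-0.479, 0.48, 0.519, -0.519]
force: [0.5, 0.6, -2.4]
grip_width: 0.0497
```

```bash
python3 d.py .569 -.199 .122 1.649; python3 - <<'E'
from workcell import imaging
import cv2
from h import proj
p=imaging.capture("side");s=p["pixels"][:,:,::-1]
print(proj(p,[[.569,-.199,.113],[.569,-.199,.118]]).round(1).tolist())
cv2.imwrite("pics/near.png",cv2.resize(s[175:245,235:315],(640,560),interpolation=cv2.INTER_CUBIC))
E
```

```text
shift [0.5 2.9 0.3] turn [ 0.001   0.001  -0.0007] pos [ 0.5693 -0.1995  0.1249] F [ 0.5  0.6 -2.4] M [0.02  0.013 0.029] w 0.0497 t 9.23 q [-0.53  0.57  1.32 -0.    1.25 -2.18]
[[275.1, 209.8], [275.1, 208.0]]
```

View pics/near.png

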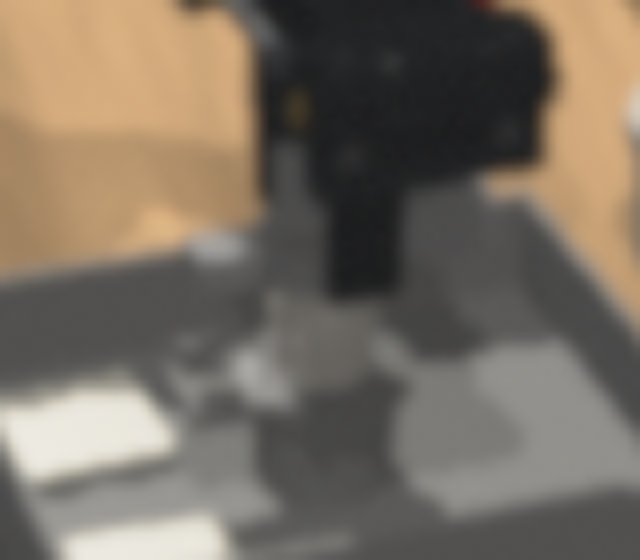

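The side view shows the band just above the stub top, with the stub axis at about column 275.5 against a predicted 275.1, and the tail above the ears. I'll go down in small steps and watch the force.

Emit:
servo_tool(
  commands="0.5 2 0.3 0 0 0 -1;0 2 0 0 0 0 -1;0 2 0 0 0 0 -1;0 2 0 0 0 0 -1;0 2 0 0 0 0 -1;0 0 0 0 0 0 -1;0 0 0 0 0 0 -1",
)

```text
time_s: 9.87
eef_pos: [0.5687, -0.1988, 0.1141]
orientation: [0.48, -0.48, -0.519, 0.519]
force: [0.0, 0.2, -1.8]
grip_width: 0.0497
```

```bash
python3 d.py .569 -.199 .090 1.649
```

```text
shift [-0.2 24.1 -0.3] turn [-0.0002  0.001   0.0002] pos [ 0.5687 -0.1988  0.1141] F [ 0.   0.2 -1.8] M [-0.005  0.027 -0.015] w 0.0497 t 9.87 q [-0.53  0.58  1.33  0.    1.23 -2.18]
```

Emit:
servo_tool(
  commands="0 1.5 0 0 0 0 -1;0 1.5 0 0 0 0 -1;0 1.5 0 0 0 0 -1;0 0 0 0 0 0 -1",
)

```text
time_s: 10.2
eef_pos: [0.5691, -0.1997, 0.1101]
orientation: [0.479, -0.481, -0.519, 0.52]
force: [1.6, -4.4, 0.1]
grip_width: 0.0497
```

Emit:
servo_tool(
  commands="0 1.5 0 0 0 0 -1;0 1.5 0 0 0 0 -1;0 1.5 0 0 0 0 -1;0 0 0 0 0 0 -1",
)

```text
time_s: 10.53
eef_pos: [0.569, -0.1998, 0.1054]
orientation: [0.479, -0.481, -0.519, 0.52]
force: [2.0, -7.2, -0.7]
grip_width: 0.0496
```

```bash
python3 d.py .569 -.199 .090 1.649
```

```text
shift [ 0.8 15.4 -0. ] turn [ 0.001   0.0007 -0.002 ] pos [ 0.569  -0.1998  0.1054] F [ 2.  -7.2 -0.7] M [-1.163 -0.224  0.005] w 0.0496 t 10.53 q [-0.53  0.59  1.34 -0.    1.21 -2.18]
```

Emit:
servo_tool(
  commands="-0.8 0 -0.2 0 0 0 -1;-0.7 0 -0.1 0 0 0 -1;0 0 0 0 0 0 -1;0 0 0 0 0 0 -1",
)

```text
time_s: 10.87
eef_pos: [0.5692, -0.2003, 0.1051]
orientation: [-0.48, 0.48, 0.519, -0.519]
force: [0.8, -3.6, -1.3]
grip_width: 0.0494
```

```bash
python3 d.py .569 -.199 .090 1.649
```

```text
shift [ 1.3 15.1  0.1] turn [0.     0.0009 0.0002] pos [ 0.5692 -0.2003  0.1051] F [ 0.8 -3.6 -1.3] M [-0.626 -0.129  0.008] w 0.0494 t 10.87 q [-0.53  0.59  1.34  0.    1.21 -2.18]
```

Emit:
servo_tool(
  commands="-0.8 0 -0.1 0 0 0 -1;0 0 0 0 0 0 -1;0 0 0 0 0 0 -1",
)

```text
time_s: 11.12
eef_pos: [0.5692, -0.2009, 0.105]
orientation: [-0.48, 0.48, 0.519, -0.519]
force: [1.2, -3.2, -1.2]
grip_width: 0.0495
```

Emit:
servo_tool(
  commands="0 1.5 0 0 0 0 -1;0 1.5 0 0 0 0 -1;0 1.5 0 0 0 0 -1;0 0 0 0 0 0 -1",
)

```text
time_s: 11.45
eef_pos: [0.5692, -0.201, 0.1003]
orientation: [-0.48, 0.48, 0.519, -0.519]
force: [0.3, -2.5, -2.6]
grip_width: 0.0496
```

```bash
python3 d.py .569 -.199 .090 1.649
```

```text
shift [ 2.  10.3  0. ] turn [-0.0004  0.001   0.0005] pos [ 0.5692 -0.201   0.1003] F [ 0.3 -2.5 -2.6] M [-0.387 -0.19   0.01 ] w 0.0496 t 11.45 q [-0.54  0.6   1.34  0.    1.2  -2.19]
```

Emit:
servo_tool(
  commands="-0.4 1.5 0 0 0 0 -1;0 1.5 0 0 0 0 -1;0 1 0 0 0 0 -1;0 0 0 0 0 0 -1",
)

```text
time_s: 11.78
eef_pos: [0.569, -0.2012, 0.0961]
orientation: [0.48, -0.479, -0.519, 0.519]
force: [1.0, -1.2, -2.6]
grip_width: 0.0496
```

```bash
python3 d.py .569 -.199 .090 1.649; python3 - <<'E'
from workcell import imaging
import cv2
p=imaging.capture("side");s=p["pixels"][:,:,::-1]
cv2.imwrite("pics/on.png",cv2.resize(s[175:245,235:315],(640,560),interpolation=cv2.INTER_CUBIC))
E
```

```text
shift [ 2.2  6.1 -0.1] turn [-0.0011  0.001   0.0011] pos [ 0.569  -0.2012  0.0961] F [ 1.  -1.2 -2.6] M [-0.091  0.025 -0.021] w 0.0496 t 11.78 q [-0.54  0.6   1.35  0.    1.19 -2.19]
```

View pics/on.png

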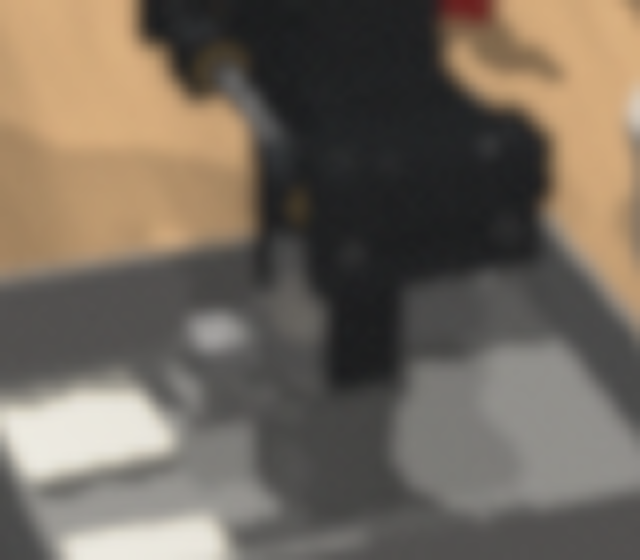

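The band is around the stub and its tail (crop 217,330) is right above the ears. I'll continue down in finer steps.

Emit:
servo_tool(
  commands="0 1 0 0 0 0 -1;0 1 0 0 0 0 -1;0 0 0 0 0 0 -1",
)

```text
time_s: 12.08
eef_pos: [0.5692, -0.2013, 0.0945]
orientation: [-0.48, 0.48, 0.519, -0.519]
force: [0.3, 1.0, -2.5]
grip_width: 0.0495
```

Emit:
servo_tool(
  commands="0 1 0 0 0 0 -1;0 1 0 0 0 0 -1;0 0 0 0 0 0 -1",
)

```text
time_s: 12.33
eef_pos: [0.5692, -0.2014, 0.0925]
orientation: [0.48, -0.48, -0.519, 0.519]
force: [0.8, -0.0, -1.6]
grip_width: 0.0497
```

```bash
python3 d.py .569 -.199 .090 1.649
```

```text
shift [2.4 2.5 0.1] turn [-0.0003  0.001   0.0003] pos [ 0.5692 -0.2014  0.0925] F [ 0.8 -0.  -1.6] M [ 0.028 -0.006 -0.017] w 0.0497 t 12.33 q [-0.54  0.61  1.35  0.    1.18 -2.19]
```

Emit:
servo_tool(
  commands="0 0.7 0 0 0 0 -1;0 0.7 0 0 0 0 -1;0 0 0 0 0 0 -1",
)

```text
time_s: 12.58
eef_pos: [0.5693, -0.2015, 0.0912]
orientation: [0.48, -0.48, -0.519, 0.519]
force: [0.1, -0.0, -2.8]
grip_width: 0.0497
```

Emit:
servo_tool(
  commands="0 0.5 0 0 0 0 -1;0 0.5 0 0 0 0 -1;0 0 0 0 0 0 -1",
)

```text
time_s: 12.83
eef_pos: [0.5693, -0.2015, 0.0903]
orientation: [0.48, -0.48, -0.519, 0.519]
force: [-0.6, -0.2, -1.7]
grip_width: 0.0498
```

Emit:
servo_tool(
  commands="0 0.5 0 0 0 0 -1;0 0 0 0 0 0 -1",
)

```text
time_s: 13.0
eef_pos: [0.5693, -0.2015, 0.0898]
orientation: [0.48, -0.48, -0.519, 0.519]
force: [0.5, 0.2, -2.3]
grip_width: 0.0499
```

Emit:
servo_tool(
  commands="0 0.5 0 0 0 0 -1;0 0 0 0 0 0 -1",
)

```text
time_s: 13.17
eef_pos: [0.5694, -0.2015, 0.0897]
orientation: [-0.48, 0.48, 0.519, -0.519]
force: [-2.7, -0.0, 1.4]
grip_width: 0.0496
```

Emit:
servo_tool(
  commands="0 0.5 0 0 0 0 -1;0 0 0 0 0 0 -1",
)

```text
time_s: 13.33
eef_pos: [0.5694, -0.2015, 0.0897]
orientation: [-0.48, 0.48, 0.519, -0.519]
force: [-4.3, 1.2, 6.2]
grip_width: 0.0494
```

Emit:
servo_tool(
  commands="0 0.5 0 0 0 0 -1;0 0 0 0 0 0 -1",
)

```text
time_s: 13.5
eef_pos: [0.5694, -0.2015, 0.0897]
orientation: [-0.479, 0.48, 0.519, -0.519]
force: [-5.0, 1.6, 10.0]
grip_width: 0.0498
```

Emit:
servo_tool(
  commands="0 0.6 0 0 0 0 -1;0 0.6 0 0 0 0 -1;0 0 0 0 0 0 -1",
)

```text
time_s: 13.75
eef_pos: [0.5694, -0.2015, 0.0897]
orientation: [-0.479, 0.48, 0.52, -0.519]
force: [-7.5, 2.7, 19.1]
grip_width: 0.0498
```

```bash
python3 d.py .569 -.199 .090 1.649
```

```text
shift [ 2.5 -0.3  0.2] turn [ 0.0015  0.0012 -0.0013] pos [ 0.5694 -0.2015  0.0897] F [-7.5  2.7 19.1] M [ 0.705  1.307 -0.058] w 0.0498 t 13.75 q [-0.54  0.61  1.36 -0.    1.17 -2.19]
```

Emit:
servo_tool(
  commands="0 -1.2 0 0 0 0 -1;0 -1.2 0 0 0 0 -1;0 0 0 0 0 0 -1;0 0 0 0 0 0 -1",
)

```text
time_s: 14.08
eef_pos: [0.5695, -0.2015, 0.0897]
orientation: [-0.48, 0.48, 0.519, -0.519]
force: [-1.2, 0.6, 3.1]
grip_width: 0.0498
```

Emit:
servo_tool(
  commands="0 0 0 0 0 0 0.3;0 0 0 0 0 0 0.5;0 0 0 0 0 0 0.7;0 0 0 0 0 0 0.7;0 0 0 0 0 0 0.7",
  squeeze=20,
)

```text
time_s: 14.5
eef_pos: [0.5694, -0.2015, 0.0894]
orientation: [0.48, -0.48, -0.519, 0.519]
force: [0.1, -0.1, -0.4]
grip_width: 0.0748
```

```bash
python3 d.py .569 -.199 .20 1.649
```

```text
shift [   2.5 -110.6    0.2] turn [-0.0001  0.001   0.0001] pos [ 0.5694 -0.2015  0.0894] F [ 0.1 -0.1 -0.4] M [-0.006  0.019  0.006] w 0.0748 t 14.5 q [-0.54  0.61  1.35  0.    1.18 -2.19]
```

Emit:
servo_tool(
  commands="0 -6 0 0 0 0 0.7;0 -16 0 0 0 0 0.7;0 -20 0 0 0 0 0.7;0 -20 0 0 0 0 0.7;0 -20 0 0 0 0 0.7;0 -20 0 0 0 0 0.7;10 -8 0 0 0 0 0.7;24 0 0 0 0 0 0.7;28 0 0 0 0 0 0.7;28 0 0 0 0 0 0.7;28 0 0 0 0 0 0.7;28 0 0 0 0 0 0.7;28 0 0 0 0 0 0.7;28 0 0 0 0 0 0.7;28 0 0 0 0 0 0.7;18 0 0 0 0 0 0.7;8 0 0 0 0 0 0.7;0 0 0 0 0 0 0.7;0 0 0 0 0 0 0.7",
)

```text
time_s: 16.08
eef_pos: [0.549, 0.0535, 0.1994]
orientation: [0.48, -0.48, -0.519, 0.52]
force: [-0.2, -0.3, -0.2]
grip_width: 0.0748
```

```bash
python3 - <<'E'
from workcell import imaging
import cv2,numpy as np
from h import *
o=[]
for n,r,sz in(("top",(slice(170,250),slice(295,365)),(490,560)),("side",(slice(180,240),slice(245,305)),(310,310))):
    p=imaging.capture(n);np.save(f"{n}1.npy",p["pixels"])
    e=cv2.resize(p["pixels"][:,:,::-1][r],sz,interpolation=cv2.INTER_CUBIC);o.append(cv2.copyMakeBorder(e,0,560-sz[1],0,0,cv2.BORDER_CONSTANT))
cv2.imwrite("pics/seated.png",np.hstack(o))
E
python3 d.py .608 -.198 .20 1.5
```

```text
shift [-254.6   -0.5  -39.1] turn [-1.000e-04  1.489e-01 -2.000e-04] pos [0.5492 0.0527 0.1994] F [0.2 0.8 1.1] M [0.008 0.005 0.012] w 0.0751 t 16.18 q [-0.12  0.41  1.36 -0.    1.37 -1.77]
```

View pics/seated.png

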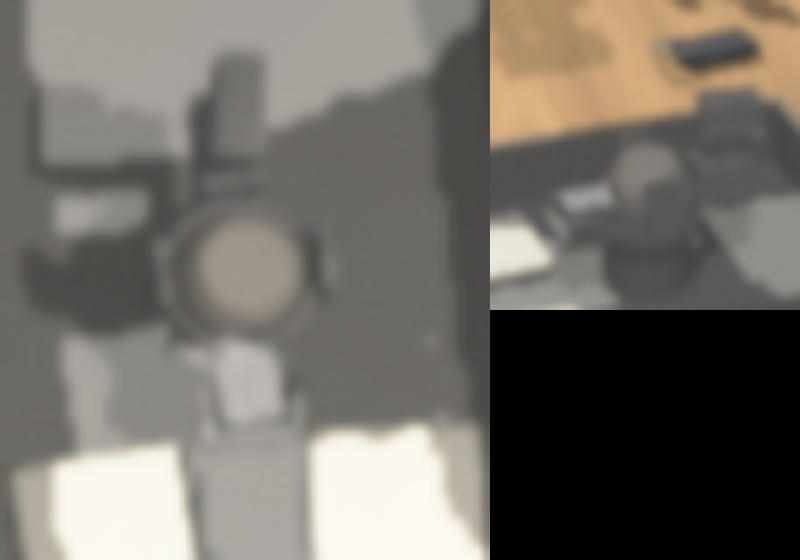

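```bash
python3 - <<'E'
from h import *
from workcell import imaging
p=imaging.capture("top");p["pixels"]=np.load("top1.npy")
for u in((240,52),(239,157),(217,104),(263,104)): print(back(p,(295+u[0]/7-.4,170+u[1]/7-.4),.143).round(4))
# fit wing top rect against brightness
im=p["pixels"].astype(float).mean(2);r=(slice(174,195),slice(322,337));g=im[r]
def f(v,S=8):
    x,y,a=v;R=np.array([[np.cos(a),-np.sin(a)],[np.sin(a),np.cos(a)]]);q=np.array([[15,7],[15,-7],[-15,-7],[-15,7]])/1000@R.T+[x,y];m=np.zeros((420*S,560*S),np.uint8)
    cv2.fillConvexPoly(m,np.round((proj(p,np.column_stack([q,np.full(4,.143)]))+.5)*S-.5).astype(np.int32),1)
    m=cv2.GaussianBlur(cv2.resize(m.astype(np.float32),(560,420),interpolation=cv2.INTER_AREA),(0,0),.8)[r]
    w=(m>.02)|True
    A=np.column_stack([m.ravel(),np.ones(m.size),np.tile(np.arange(m.shape[1]),m.shape[0]),np.repeat(np.arange(m.shape[0]),m.shape[1])]);return np.linalg.lstsq(A,g.ravel(),rcond=None)[1][0]
for a in(-.3,-.1,.1):
    o=minimize(f,[.609,-.198,a],method="Nelder-Mead",options=dict(initial_simplex=[[.609,-.198,a],[.612,-.198,a],[.609,-.195,a],[.609,-.198,a+.15]],xatol=1e-4));print(o.x.round(4),o.fun)
E
```

```text
[ 0.6245 -0.1975  0.143 ]
[ 0.5951 -0.1964  0.143 ]
[ 0.61   -0.1908  0.143 ]
[ 0.6098 -0.2034  0.143 ]
[ 0.6122 -0.1924 -0.6236] 34295.260820239695
[ 0.6121 -0.1924 -0.6156] 34126.8161711484
[ 0.6123 -0.1925 -0.6217] 34295.260820239695
```

Emit:
servo_tool(
  commands="-10 0 -1.5 0 0 0 0.5;-22 0 -3.4 0 0 0 0.3;-28 0 -4.3 0 0 0 0;-28 0 -4.3 0 0 0 0;-28 0 -4.3 0 0 0 0;-28 0 -4.3 0 0 0 0;-28 0 -4.3 0 0 0 0;-28 0 -4.3 0 0 0 0;-28 0 -4.3 0 0 0 0;-18 0 -2.8 0 0 0 0;-8 0 -1.3 0 0 0 0;0 0 0 0 0.075 0 0;0 0 0 0 0.074 0 0;0 0 0 0 0 0 0;0 0 0 0 0 0 0;0 0 0 0 0 0 0",
)

```text
time_s: 17.57
eef_pos: [0.608, -0.1964, 0.1996]
orientation: [0.517, -0.517, -0.483, 0.483]
force: [-0.2, -0.4, -0.5]
grip_width: 0.0441
```

```bash
python3 d.py .6093 -.1985 .116 1.5
```

```text
shift [-2.  83.6 -1.4] turn [0.     0.0032 0.    ] pos [ 0.608  -0.1964  0.1996] F [-0.2 -0.4 -0.5] M [ 0.008 -0.011  0.009] w 0.0441 t 17.57 q [-0.5   0.57  1.09  0.    1.48 -2.  ]
```

Emit:
servo_tool(
  commands="-2 6 -1.4 0 0 0 0;0 13 0 0 0 0 0;0 16 0 0 0 0 0;0 16 0 0 0 0 0;0 14 0 0 0 0 0;0 10 0 0 0 0 0;0 6 0 0 0 0 0;0 2.6 0 0 0 0 0;0 0 0 0 0 0 0;0 0 0 0 0 0 0;0 0 0 0 0 0 0",
)

```text
time_s: 18.48
eef_pos: [0.6097, -0.1986, 0.1168]
orientation: [-0.517, 0.518, 0.482, -0.482]
force: [0.1, 0.2, -1.0]
grip_width: 0.0443
```

```bash
python3 d.py .6093 -.1985 .116 1.5
```

```text
shift [0.1 0.8 0.4] turn [ 0.0013  0.0012 -0.0006] pos [ 0.6097 -0.1986  0.1168] F [ 0.1  0.2 -1. ] M [ 0.01  -0.062 -0.016] w 0.0443 t 18.48 q [-0.5   0.64  1.21 -0.    1.29 -2.  ]
```

Emit:
servo_tool(
  commands="0 0 0 0 0 0 -0.3;0 0 0 0 0 0 -0.5;0 0 0 0 0 0 -0.6;0 0 0 0 0 0 -1;0 0 0 0 0 0 -1;0 0 0 0 0 0 -1;0 0 0 0 0 0 -1",
  squeeze=8,
)

```text
time_s: 19.07
eef_pos: [0.6094, -0.1985, 0.116]
orientation: [-0.517, 0.517, 0.482, -0.482]
force: [-0.6, 0.3, 1.1]
grip_width: 0.0138
```

```bash
python3 d.py .6093 -.1985 .116 1.5
```

```text
shift [-0.   0.   0.1] turn [0.    0.001 0.   ] pos [ 0.6094 -0.1985  0.116 ] F [-0.6  0.3  1.1] M [0.067 0.101 0.025] w 0.0138 t 19.07 q [-0.5   0.64  1.21  0.    1.29 -2.  ]
```

Emit:
servo_tool(
  commands="0 0 0 0 0 0 -1;0 0 0 0 0 0 -1;0 0 0 0 0.04 0 -1;0 0 0 0 0.04 0 -1;0 0 0 0 0.04 0 -1;0 0 0 0 0 0 -1;0 0 0 0 0 0 -1",
  squeeze=35,
)

```text
time_s: 19.65
eef_pos: [0.6095, -0.1988, 0.116]
orientation: [-0.545, 0.545, 0.451, -0.451]
force: [0.5, -2.3, 1.1]
grip_width: 0.0133
```

```bash
cat > m.py <<'E'
import numpy as np,time
from workcell import monitor,imaging
from scipy.spatial.transform import Rotation as Ro
M=[];F=[]
for i in range(4):
    s=monitor.state();M.append(s["moment"]);F.append(s["force"]);imaging.capture("side")
q=s["orientation"];x=Ro.from_quat([q[1],q[2],q[3],q[0]]).apply([1,0,0])
print("az",round(float(np.arctan2(x[1],x[0])),4),"Mz",np.round(np.array(M)[:,2],3),"mean M",np.mean(M,0).round(3),"F",np.mean(F,0).round(1),"w",round(s["grip_width"],4),"pos",np.round(s["eef_pos"],4),"t",round(s["time_s"],2))
E
python3 m.py
```

```text
az 1.3818 Mz [0.062 0.001 0.06  0.029] mean M [-0.306  0.021  0.038] F [ 0.2 -2.1  0.8] w 0.0135 pos [ 0.6094 -0.1987  0.116 ] t 19.8
```

Emit:
servo_tool(
  commands="0 0 0 0 0.04 0 -1;0 0 0 0 0.04 0 -1;0 0 0 0 0.04 0 -1;0 0 0 0 0.04 0 -1;0 0 0 0 0 0 -1;0 0 0 0 0 0 -1",
)

```text
time_s: 20.35
eef_pos: [0.6095, -0.1987, 0.116]
orientation: [-0.579, 0.579, 0.406, -0.406]
force: [-0.7, -1.8, 1.1]
grip_width: 0.0139
```

```bash
sed -i 's/M=\[\];F=\[\]/M=[];F=[];U=[]/; s/M.append/U.append(s["tau"][5]);M.append/; s/print(/print("tau6",np.round(U,3),/' m.py; python3 m.py
```

```text
tau6 [0.185 0.088 0.059 0.056] az 1.222 Mz [0.056 0.005 0.073 0.083] mean M [-0.481  0.052  0.054] F [-0.1 -2.5  0.8] w 0.0138 pos [ 0.6095 -0.1986  0.116 ] t 20.5
```

Emit:
servo_tool(
  commands="0 0 0 0 0.04 0 -1;0 0 0 0 0.04 0 -1;0 0 0 0 0.04 0 -1;0 0 0 0 0.03 0 -1;0 0 0 0 0 0 -1;0 0 0 0 0 0 -1;0 0 0 0 0 0 -1",
)

```text
time_s: 21.13
eef_pos: [0.6095, -0.1986, 0.116]
orientation: [-0.608, 0.608, 0.361, -0.361]
force: [0.1, -3.5, 1.3]
grip_width: 0.0134
```

```bash
python3 m.py
```

```text
tau6 [0.074 0.067 0.069 0.073] az 1.0715 Mz [0.048 0.071 0.036 0.065] mean M [-0.536  0.044  0.055] F [ 0.1 -3.1  1.5] w 0.0135 pos [ 0.6094 -0.1986  0.116 ] t 21.28
```

Emit:
servo_tool(
  commands="0 0 0 0 0.04 0 -1;0 0 0 0 0.04 0 -1;0 0 0 0 0.04 0 -1;0 0 0 0 0.03 0 -1;0 0 0 0 0 0 -1;0 0 0 0 0 0 -1;0 0 0 0 0 0 -1",
)

```text
time_s: 21.92
eef_pos: [0.6094, -0.1985, 0.116]
orientation: [-0.633, 0.633, 0.315, -0.315]
force: [-0.4, -3.4, 2.3]
grip_width: 0.0134
```

```bash
python3 m.py
```

```text
tau6 [0.073 0.065 0.066 0.069] az 0.9215 Mz [0.058 0.032 0.095 0.059] mean M [-0.585  0.066  0.061] F [-0.3 -3.2  2.1] w 0.0138 pos [ 0.6094 -0.1985  0.116 ] t 22.07
```

Emit:
servo_tool(
  commands="0 0 0 0 0.04 0 -1;0 0 0 0 0.04 0 -1;0 0 0 0 0.04 0 -1;0 0 0 0 0 0 -1;0 0 0 0 0 0 -1;0 0 0 0 0 0 -1",
)

```text
time_s: 22.62
eef_pos: [0.6094, -0.1984, 0.116]
orientation: [0.651, -0.651, -0.276, 0.276]
force: [-0.7, -3.1, 2.3]
grip_width: 0.0136
```

```bash
python3 m.py
```

```text
tau6 [0.061 0.05  0.05  0.054] az 0.8017 Mz [0.06  0.04  0.065 0.103] mean M [-0.527  0.089  0.067] F [-0.  -2.6  2.2] w 0.0137 pos [ 0.6094 -0.1985  0.116 ] t 22.77
```

Emit:
servo_tool(
  commands="0 0 0 0 0.04 0 -1;0 0 0 0 0.04 0 -1;0 0 0 0 0.04 0 -1;0 0 0 0 0.03 0 -1;0 0 0 0 0 0 -1;0 0 0 0 0 0 -1;0 0 0 0 0 0 -1",
)

```text
time_s: 23.4
eef_pos: [0.6094, -0.1985, 0.116]
orientation: [0.67, -0.67, -0.226, 0.226]
force: [-0.8, -2.6, 3.5]
grip_width: 0.0135
```

```bash
python3 m.py
```

```text
tau6 [0.055 0.047 0.048 0.051] az 0.6515 Mz [0.052 0.063 0.041 0.012] mean M [-0.521  0.156  0.042] F [-1.1 -2.5  3.1] w 0.0134 pos [ 0.6094 -0.1985  0.116 ] t 23.55
```

Emit:
servo_tool(
  commands="0 0 0 0 0.04 0 -1;0 0 0 0 0.04 0 -1;0 0 0 0 0.04 0 -1;0 0 0 0 0 0 -1;0 0 0 0 0 0 -1;0 0 0 0 0 0 -1",
)

```text
time_s: 24.1
eef_pos: [0.6094, -0.1985, 0.116]
orientation: [0.682, -0.682, -0.186, 0.186]
force: [-1.0, -2.0, 2.6]
grip_width: 0.0136
```

```bash
python3 m.py
```

```text
tau6 [0.051 0.041 0.041 0.044] az 0.5316 Mz [0.065 0.021 0.048 0.098] mean M [-0.485  0.231  0.058] F [-0.6 -1.9  2.7] w 0.0135 pos [ 0.6094 -0.1985  0.1159] t 24.25
```

Emit:
servo_tool(
  commands="0 0 0 0 0.04 0 -1;0 0 0 0 0.04 0 -1;0 0 0 0 0.04 0 -1;0 0 0 0 0.03 0 -1;0 0 0 0 0 0 -1;0 0 0 0 0 0 -1;0 0 0 0 0 0 -1",
)

```text
time_s: 24.88
eef_pos: [0.6094, -0.1985, 0.116]
orientation: [0.694, -0.694, -0.134, 0.134]
force: [-1.7, -2.6, 2.6]
grip_width: 0.0136
```

```bash
python3 m.py
```

```text
tau6 [0.05  0.043 0.044 0.046] az 0.3814 Mz [0.068 0.045 0.087 0.079] mean M [-0.464  0.299  0.07 ] F [-1.5 -2.3  2.8] w 0.0137 pos [ 0.6094 -0.1985  0.116 ] t 25.03
```

Emit:
servo_tool(
  commands="0 0 0 0 0.04 0 -1;0 0 0 0 0.04 0 -1;0 0 0 0 0.04 0 -1;0 0 0 0 0 0 -1;0 0 0 0 0 0 -1;0 0 0 0 0 0 -1",
)

```text
time_s: 25.58
eef_pos: [0.6094, -0.1985, 0.1159]
orientation: [0.701, -0.701, -0.092, 0.092]
force: [-1.4, -2.6, 2.3]
grip_width: 0.0138
```

```bash
python3 m.py
```

```text
tau6 [0.047 0.036 0.037 0.041] az 0.2616 Mz [-0.016  0.02   0.09   0.037] mean M [-0.447  0.379  0.033] F [-1.5 -2.4  2.8] w 0.0137 pos [ 0.6094 -0.1985  0.1159] t 25.73
```

Emit:
servo_tool(
  commands="0 0 0 0 0.04 0 -1;0 0 0 0 0.04 0 -1;0 0 0 0 0.04 0 -1;0 0 0 0 0 0 -1;0 0 0 0 0 0 -1;0 0 0 0 0 0 -1",
)

```text
time_s: 26.28
eef_pos: [0.6093, -0.1985, 0.1159]
orientation: [0.705, -0.705, -0.05, 0.05]
force: [-2.5, -2.4, 3.9]
grip_width: 0.0139
```

```bash
python3 m.py
```

```text
tau6 [0.036 0.028 0.03  0.035] az 0.1415 Mz [0.002 0.013 0.055 0.03 ] mean M [-0.49   0.594  0.025] F [-2.6 -2.3  3.5] w 0.0136 pos [ 0.6093 -0.1985  0.1159] t 26.43
```

Emit:
servo_tool(
  commands="0 0 0 0 0.04 0 -1;0 0 0 0 0.04 0 -1;0 0 0 0 0.04 0 -1;0 0 0 0 0 0 -1;0 0 0 0 0 0 -1;0 0 0 0 0 0 -1",
)

```text
time_s: 26.98
eef_pos: [0.6093, -0.1985, 0.1159]
orientation: [0.707, -0.707, -0.008, 0.008]
force: [-4.6, -2.4, 3.5]
grip_width: 0.0139
```

```bash
python3 m.py
```

```text
tau6 [0.078 0.05  0.07  0.08 ] az 0.0219 Mz [0.089 0.093 0.066 0.13 ] mean M [-0.548  0.847  0.095] F [-4.3 -3.1  3.5] w 0.0137 pos [ 0.6092 -0.1985  0.1159] t 27.13
```

Emit:
servo_tool(
  commands="0 0 0 0 0.04 0 -1;0 0 0 0 0.04 0 -1;0 0 0 0 0 0 -1;0 0 0 0 0 0 -1;0 0 0 0 0 0 -1",
)

```text
time_s: 27.6
eef_pos: [0.6092, -0.1985, 0.1159]
orientation: [-0.707, 0.707, -0.021, 0.02]
force: [-4.9, -3.4, 4.5]
grip_width: 0.0131
```

```bash
sed -i 's/range(4)/range(8)/' m.py; python3 m.py
```

```text
tau6 [0.149 0.144 0.144 0.144 0.144 0.144 0.144 0.144] az -0.058 Mz [0.106 0.123 0.119 0.152 0.131 0.156 0.145 0.155] mean M [-0.561  0.879  0.136] F [-4.8 -3.2  3.7] w 0.0139 pos [ 0.6092 -0.1985  0.1159] t 27.95
```

Emit:
servo_tool(
  commands="0 0 0 0 0.03 0 -1;0 0 0 0 0.03 0 -1;0 0 0 0 0.03 0 -1;0 0 0 0 0 0 -1;0 0 0 0 0 0 -1;0 0 0 0 0 0 -1",
)

```text
time_s: 28.5
eef_pos: [0.6092, -0.1986, 0.1159]
orientation: [-0.705, 0.705, -0.052, 0.052]
force: [-5.4, -3.1, 4.5]
grip_width: 0.0138
```

```bash
python3 m.py
```

```text
tau6 [0.241 0.238 0.237 0.237 0.237 0.237 0.237 0.237] az -0.1479 Mz [0.232 0.191 0.204 0.221 0.279 0.271 0.225 0.182] mean M [-0.587  0.922  0.226] F [-5.  -2.8  3.6] w 0.0137 pos [ 0.6092 -0.1986  0.1159] t 28.85
```

Emit:
servo_tool(
  commands="0 0 0 0 0.02 0 -1;0 0 0 0 0 0 -1;0 0 0 0 0 0 -1;0 0 0 0 0 0 -1",
)

```text
time_s: 29.23
eef_pos: [0.6092, -0.1986, 0.1159]
orientation: [-0.705, 0.705, -0.059, 0.059]
force: [-5.3, -2.6, 2.5]
grip_width: 0.0138
```

```bash
python3 m.py
```

```text
tau6 [0.297 0.295 0.294 0.294 0.294 0.294 0.294 0.294] az -0.1678 Mz [0.272 0.291 0.351 0.314 0.296 0.341 0.306 0.247] mean M [-0.613  0.928  0.302] F [-4.9 -2.9  3.4] w 0.0137 pos [ 0.6092 -0.1986  0.1159] t 29.58
```

Emit:
servo_tool(
  commands="0 0 0 0 -0.01 0 -1;0 0 0 0 0 0 -1;0 0 0 0 0 0 -1;0 0 0 0 0 0 -1",
)

```text
time_s: 29.97
eef_pos: [0.6092, -0.1985, 0.1159]
orientation: [-0.705, 0.705, -0.056, 0.056]
force: [-5.1, -3.2, 4.6]
grip_width: 0.0139
```

```bash
python3 m.py
```

```text
tau6 [0.136 0.137 0.137 0.137 0.137 0.137 0.137 0.137] az -0.1581 Mz [0.146 0.162 0.127 0.116 0.126 0.154 0.178 0.136] mean M [-0.571  0.91   0.143] F [-4.3 -3.   3.6] w 0.0137 pos [ 0.6091 -0.1986  0.1159] t 30.32
```

Emit:
servo_tool(
  commands="0 0 0 0 0.01 0 -1;0 0 0 0 0.01 0 -1;0 0 0 0 0.01 0 -1;0 0 0 0 0 0 -1;0 0 0 0 0 0 -1;0 0 0 0 0 0 -1",
)

```text
time_s: 30.87
eef_pos: [0.6092, -0.1985, 0.1159]
orientation: [-0.704, 0.704, -0.066, 0.066]
force: [-4.1, -2.6, 3.6]
grip_width: 0.0135
```

```bash
python3 m.py
```

```text
tau6 [0.332 0.331 0.33  0.33  0.33  0.33  0.33  0.33 ] az -0.1877 Mz [0.346 0.374 0.34  0.359 0.353 0.338 0.366 0.354] mean M [-0.59   0.93   0.354] F [-4.5 -3.1  3.9] w 0.0137 pos [ 0.6092 -0.1986  0.1159] t 31.22
```

Emit:
servo_tool(
  commands="0 0 0 0 -0.005 0 -1;0 0 0 0 0 0 -1;0 0 0 0 0 0 -1;0 0 0 0 0 0 -1",
)

```text
time_s: 31.6
eef_pos: [0.6092, -0.1986, 0.1159]
orientation: [-0.704, 0.704, -0.065, 0.064]
force: [-4.2, -3.4, 3.2]
grip_width: 0.0138
```

```bash
python3 m.py
```

```text
tau6 [0.222 0.223 0.223 0.223 0.223 0.223 0.223 0.223] az -0.1829 Mz [0.279 0.181 0.228 0.201 0.17  0.183 0.206 0.22 ] mean M [-0.575  0.929  0.208] F [-4.9 -2.8  3.7] w 0.0139 pos [ 0.6092 -0.1985  0.1159] t 31.95
```

Emit:
servo_tool(
  commands="0 0 0 0 0.002 0 -1;0 0 0 0 0 0 -1;0 0 0 0 0 0 -1;0 0 0 0 0 0 -1",
)

```text
time_s: 32.33
eef_pos: [0.6092, -0.1986, 0.1159]
orientation: [-0.704, 0.704, -0.065, 0.065]
force: [-5.7, -3.3, 3.2]
grip_width: 0.0136
```

```bash
python3 m.py
```

```text
tau6 [0.266 0.266 0.266 0.266 0.266 0.266 0.266 0.266] az -0.1849 Mz [0.261 0.252 0.239 0.296 0.213 0.275 0.312 0.252] mean M [-0.591  0.955  0.262] F [-5.2 -3.   3.6] w 0.0138 pos [ 0.6092 -0.1986  0.1159] t 32.68
```

Held torque at rest is 0.26 N m, which is snug. Now I'll release, retreat and look.

Emit:
servo_tool(
  commands="0 0 0 0 0 0 -0.5;0 0 0 0 0 0 -0.2;0 0 0 0 0 0 0;0 0 0 0 0 0 0;0 0 0 0 0 0 0;0 0 0 0 0 0 0;0 -5 0 0 0 0 0;0 -14 0 0 0 0 0;0 -18 0 0 0 0 0;0 -18 0 0 0 0 0;0 -18 0 0 0 0 0;0 -14 0 0 0 0 0;0 -6 0 0 0 0 0;0 0 0 0 0 0 0",
  squeeze=10,
)

```text
time_s: 33.9
eef_pos: [0.6098, -0.1987, 0.2106]
orientation: [-0.704, 0.704, -0.065, 0.067]
force: [-0.3, 0.4, 0.6]
grip_width: 0.044
```

```bash
python3 d.py .549 .053 .20 -.185
```

```text
shift [-106.3   10.1  236.1] turn [ 0.0009 -0.0009  0.0029] pos [ 0.6098 -0.1987  0.2106] F [-0.3  0.4  0.6] M [-0.03   0.09  -0.022] w 0.044 t 33.9 q [-0.5   0.56  1.07  0.    1.51 -0.31]
```

Emit:
servo_tool(
  commands="-4 0 9 0 0 0 0;-9 0 20 0 0 0 0;-11 0 25 0 0 0 0;-11 0 25 0 0 0 0;-11 0 25 0 0 0 0;-11 0 25 0 0 0 0;-11 0 25 0 0 0 0;-11 0 25 0 0 0 0;-11 0 25 0 0 0 0;-9 0 18 0 0 0 0;-4 0 8 0 0 0 0;0 0 0 0 0 0 0",
)

```text
time_s: 34.9
eef_pos: [0.5497, 0.0484, 0.2083]
orientation: [0.704, -0.704, 0.065, -0.064]
force: [0.5, 0.5, 0.6]
grip_width: 0.044
```

```bash
python3 - <<'E'
from workcell import imaging
import cv2,numpy as np
o=[]
for n,r,sz in(("top",(slice(150,310),slice(270,400)),(455,560)),("side",(slice(150,270),slice(210,320)),(345,376))):
    p=imaging.capture(n)
    e=cv2.resize(p["pixels"][:,:,::-1][r],sz,interpolation=cv2.INTER_CUBIC);o.append(cv2.copyMakeBorder(e,0,560-sz[1],0,0,cv2.BORDER_CONSTANT))
cv2.imwrite("pics/final.png",np.hstack(o))
E
```

```text
(no output)
```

View pics/final.png

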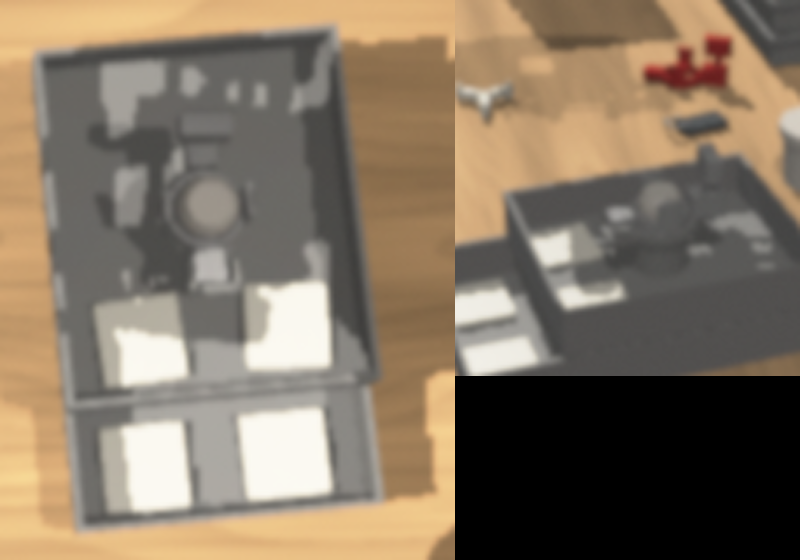

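The final view shows the clamp on the stub (crop 208,205), its tail between the ears (crop 212,268) and the wing turned crosswise (crop 207,127). The tiles, stilt, clip and red clamp haven't moved. Handing in.

```bash
python3 -c "
from workcell import order
print(order.sign_off())"
```

```text
the job is handed in; nothing more can be done
None
```

I slid the grey clamp onto the stub with its tail between the ears, turned the key clockwise until snug, let go and handed the job in at about 35 s. No verdict was reported.

- **Seating:** The clamp came to a hard stop with its underside at about 84.9 mm, against the stated 85 mm. I pressed it to about 19 N and then eased off. I never felt the expected 5–16 N drag from the tongues, at least not in the readings between steps.
- **Stub position:** The camera fit put the stub axis 2–3 mm off in y. I corrected this by feel; the side force peaked at about 7 N.
- **Tightening:** I turned the key about 1.7 rad, and the shoes began to bear after about 1.4–1.5 rad. The last held reading at rest was 0.26 N m, at both the wrist and the last joint.
- **Torque peak:** Before I eased back to 0.26 N m, one step read 0.33–0.35 N m at rest, above the 0.32 limit. Key friction looks like about 0.08 N m of that, so I estimate the band's own torque stayed at about 0.23–0.27 N m, but I could not measure it directly.
- **Last pictures:** The tail is between the ears and the wing sits crosswise. The tiles, stilt, clip and red clamp look unmoved, and the gripper is clear. The pot is only partly in these crops, and I did not check the spatula.

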